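# Test a cut stone with the gem tester

## Robot

A 6-joint arm with a two-finger parallel gripper is mounted at the origin on the work surface. World frame = base frame: x ahead of the robot, y to its left, z up, the work surface at z = 0. Lengths are in m, angles in rad, forces in N, time in s.
With the tool pointing down it reaches from about 0.35 to 0.975 m from the base axis. Payload 4.9 kg.
Tool frame: the origin (TCP) lies at the very end of the fingers, on their centre line; the grasp point (between the pads) lies 19 mm behind it (ctrl.tcp_to_grasp is the z of the grasp point in the tool frame, in m); z points along the fingers, y is the line along which they close (so a half turn about z gives the same grasp; the last joint's range is limited). The gripper opens to 85 mm and grips with 20 to 120 N. Pads are 22 mm wide; open, the fingers measure 114 mm over their backs; the gripper's body (76 mm by 85 mm) begins 54 mm behind the grasp point. The pads swing forward as they close: fully open they stand 13 mm farther back than shut.
Start: joints at [-1.326, 0.053, 1.613, -0, 1.476, -0.119], TCP at [0.222, -0.584, 0.231] pointing down, gripper open.
Joint ranges: [-3.01, 3.01], [-1.01, 2.22], [0.06, 2.58], [-1.02, 4.17], [0.09, 2.62], [-3.14, 3.14]. Speed limits (rad/s): [2.57, 2.57, 3.14, 3.14, 3.14, 3.14].

## Interface

Orientations are given as a rotation vector (axis times angle).
In Python, from station import ctrl, eyes, job, nets gives the robot as it stands. The module is installed in compiled form; this text tells all that it offers.
- The arm moves only by the tool jog_arm, never from a script. Its argument "commands" is one flat list of numbers, 7 for each row, row after row: the shift along the tool's x, y, z each as a share of 0.06 m, from -1 to 1, then the turn, a rotation vector about the tool's x, y, z each as a share of 0.1 rad, from -1 to 1, then the finger opening in mm, from 0 to 85.4. In form: [x, y, z, ax, ay, az, grip, x, y, z, ax, ay, az, grip, ...]. A call has 1 to 20 rows; each row shifts and turns the commanded pose from where the row before left it, along the tool's axes as they then stand; what a row does not reach is not made up. A row lasts 1/8 s, in which the tool goes at most 62.5 mm and 10.7 degrees, less where a joint would pass 70% of its speed; a pose out of reach is approached as far as the arm can. A call with a number of a shift or a turn outside -1 to 1 is refused whole. A call with a gripper value outside its range is refused whole. The fingers move at their own pace and stop on an object; "newtons" is the grip in N (left out, the last holds). Time passes only in rows, so rows that do not move let the fingers close. It gives the time, the measured TCP pose, the force, the opening and the grip force at its end, in the units of the state.
- ctrl.get_obs(): the state, without advancing time (a new reading comes with each control period).
- eyes.get_image(name): name is "scene" or "top"; returns a dict with "image" (400x640x3 uint8, red, green, blue), "z_map" (400x640 float32, m along the optical axis (not along the pixel's ray), 0 where there is no reading), "K" (3x3 intrinsics, pixels), "dist_coeffs" ([k1, k2, p1, p2, k3] as OpenCV has them; the pictures are not rectified), "cam_to_world" (4x4, takes a point from camera to world coordinates). Camera axes: x right, y up, looking along -z (the intrinsics and any distortion apply to the point x, -y, -z); pixel columns grow to the right and rows downward; lengths in m; the calibration is good to about 2 mm. A picture is of the moment at which its call begins.
- job.finish_job(): hands the job in; it is judged then, once.
Trained networks look in the newest picture that a camera, given by its name, has taken for a name from the list of things; names that differ only in an ending like _2 or _b are one class to them, and where a whole thing is asked for, a point or a joint stands for the part that bears it (a point fixed in the world has none). Each returns a list of dicts, best first, with "p" (0 to 1); they miss things now and then, are a little off and sometimes report something else, mostly with a low value. They report only what shows in the picture. A call takes as long as a camera call.
- nets.silhouettes(camera, name): "mask" (400x640 bool, what is visible of it) and "bbox" ([left, top, right, bottom] in pixels, round what is visible of it).
The state is a dict: "t": time; "q": joint angles; "dq": joint speeds; "effort": joint torques, N m; "tool_pos": TCP position; "tool_rot": TCP orientation; "contact_force": force on the tool from outside, world axes, zero at the start; "wrist_torque": the same for the moment, N m; "opening": finger opening in m; "grip_force": force on a finger pad.
Only numpy, scipy, OpenCV 4.12 (cv2) and the standard library are available. Lean on these libraries where they do the work, as an engineer would, in place of code of your own. Each camera call takes 0.05 s, during which the arm holds its last target. There are 200 camera calls.

## Task

Test the big flat-topped stone in the round wooden stone rest: slide the loaded rest across the bench, without lifting it or spilling the stone, until it stands wholly on the round felt pad, then take the box-bodied gem tester out of the tool stand and touch its sprung tip to the middle of the stone's flat top. Hold the tester upright and press only lightly, so that the sprung tip is pushed part of the way in but not all the way, and finish while still holding it there steadily in the gripper. Leave the other tools and the things on the bench as they are.

Things in the scene. Friction and masses are not known exactly. Their poses are not given: they have to be found in the camera images.
- pad: Round of thin dark-grey felt glued flat on the bench, 140 mm across, flush with it (nothing to climb). The test spot. Origin: its centre, at bench height. Fixed during a run.
- rest: Turned wooden disc, the stone rest: 100 mm across, 17 mm tall, about 0.14 kg, loose on the bench. In its centre a round well 30 mm across and 6 mm deep (floor 11 mm above the bench) holds the stone. Too wide to grip: it is slid. Origin: centre of its underside, z up.
- stone: Pale, milky cut stone, the task's stone, lying loose in the well of the rest: 26 mm across, 10 mm tall, flat back, flat top facet 16 mm across. Origin: centre of its flat back, z up.
- stone_top (a point): Centre of the stone's flat top facet: the spot to touch, 21 mm above the bench.
- stand: Dark wooden tool stand, fixed, 64 x 180 x 60 mm tall, with three equal wells in a row along its y axis at -60, 0 and +60 mm, 18.5 mm wide and 56 mm deep, a tool standing upright in each; which tool is in which well varies. Origin: centre of its underside.
- tester: Gem tester, 0.12 kg: grey box body 26 (its x) by 30 (its y) by 109 mm tall, flat sides, and below it a black tapered nose at most 14 mm thick. It stands upright in the stand: nose in a well, the body's shoulder on the stand's top, 60 mm above the bench. Origin: centre of that shoulder, z up; body from z = 0 to +109 mm, nose down to -44 mm, sprung copper tip to -52 mm.
- probe_point (a point): The very end of the tester's copper tip (4 mm thick, rounded), on the tester's axis, 52 mm below the shoulder when the tip is out. It moves with the tip.
- probe (a joint): How far the sprung tip is pushed into the nose, in m: 0 fully out, 0.006 fully in. The spring needs 0.8 N to start and 0.4 N more for each mm.
- reamer: Bead reamer with a round, light wooden handle 25 mm across at the collar, its top 66 mm above the stand's top (126 mm above the bench). A bystander in another well. Origin: centre of its collar's underside.
- burnisher: Steel burnisher with a slim round handle 15 mm thick, 25 mm at the collar, its top 76 mm above the stand's top (136 mm above the bench). A bystander in another well. Origin: centre of its collar's underside.
- small_rest: Small wooden rest, 58 mm across, 20 mm tall with its small black domed stone. A bystander. Origin: centre of its underside.
- dish: White china dish of beads, 90 mm across, 22 mm tall. A bystander. Origin: centre of its underside.
- spool: Spool of copper wire, 48 mm across, 32 mm tall, on its end. A bystander. Origin: centre of its underside.
- pliers: Pliers with black grips, lying flat, 140 mm long along x, 12 mm thick. A bystander. Origin: on the bench, near the middle.
- loupe: Folding steel loupe, lying flat, 57 mm long, 16 mm tall. A bystander. Origin: under its round lens barrel.
- bottle: Small amber bottle, 32 mm across, 75 mm tall, upright. A bystander. Origin: centre of its underside.

How it is judged:
On the way, in this order (a step that is already met when the one before it is completed fails the run):
1. the stone rest stands still, wholly on the felt pad, with the stone in its well (horizontal distance between rest and pad below 0.02 m and linear speed of rest below 0.01 m/s and height (world z) of rest below 0.003 m and horizontal distance between stone and rest below 0.006 m), for 0.2 s.
2. the tester is held in the gripper, clear out of the tool stand (z of probe_point in the frame of stand above 0.06 m and contact force between the fingers and tester above 1 N and contact force between tester and stand below 0.1 N), for 0.1 s.
At the end, for the whole second after the job is handed in: Rest flat, still and wholly on the pad (within 20 mm of centre), stone in its well; tester held in the fingers, clear of the rest, square to the stone's top within 7 degrees, point within 6 mm of its centre, tip pushed in 0.7 to 5.5 mm, pressing 0.5 to 5 N, all still (all of step 1 and angle between rest's own z axis and vertical below 0.05 rad and z of stone in the frame of rest below 0.0135 m and angle between the z axis of stone and the z axis of rest, either way round below 0.08 rad and distance between probe_point and stone_top below 0.006 m and angle between the z axis of tester and the z axis of stone, either way round below 0.12 rad and z of tester in the frame of stone above 0.05 m and value of joint probe between 0.0007 and 0.0055 m and contact force between tester and stone between 0.5 and 5 N and linear speed of tester below 0.01 m/s and contact force between the fingers and tester above 1 N and contact force between tester and rest below 0.1 N); the arm keeps its last pose, push and grip.
It fails at once if the stone rest is lifted off the bench or tipped (height (world z) of rest above 0.008 m or angle between rest's own z axis and vertical above 0.15 rad).
It fails at once if the stone comes out of its well (horizontal distance between stone and rest above 0.012 m or z of stone in the frame of rest above 0.018 m).
It fails at once if the tester is pressed hard on the stone (over 10 N) (contact force between tester and stone above 10 N).
It fails at once if another tool is pulled from the stand or knocked about (distance of any of reamer, burnisher from where it was at the start of the episode above 0.02 m).
It fails at once if a thing on the bench is knocked out of place (distance of any of small_rest, dish, spool, pliers, loupe, bottle from where it was at the start of the episode above 0.025 m).
It also fails if it takes over 58 s, if anything falls off the work surface, if the arm or the gripper's body presses on something with over 40 N, if the wrist force passes 120 N, or if a joint passes its speed limit or range.

## Working session

There is one attempt and no reset: what is moved stays moved. The work goes in short steps, Python scripts to look and compute and a tool call to move; the robot and the scene stay as the last step left them, time stands still between calls to the robot, and variables do not carry over. Pictures are saved under pics/ and viewed, at most 10 in all, crops included, and the job is handed in when it is done.

Besides the shell and the picture viewer there is one more tool, called after "Emit:" as a command line: name --argument value ..., lists and objects as JSON in quotes. jog_arm: Moves the arm, as the interface text tells. Shift numbers are shares of 0.06 m and turn numbers shares of 0.1 rad, none past 1 either way. Its arguments: {"type":"object","properties":{"commands":{"type":"array","items":{"type":"number"}},"newtons":{"type":"number"}},"required":["commands"]}

```bash
mkdir -p pics; cat > h.py <<'E'
import numpy as np, cv2
from station import ctrl, eyes, job, nets
from scipy.spatial.transform import Rotation as R
def pts(im, mask):
    v,u=np.nonzero(mask&(im["z_map"]>0)); z=im["z_map"][v,u]
    n=cv2.undistortPoints(np.c_[u,v].astype(float).reshape(-1,1,2),im["K"],np.array(im["dist_coeffs"])).reshape(-1,2)
    c=np.c_[n[:,0]*z,-n[:,1]*z,-z]; T=im["cam_to_world"]
    return c@T[:3,:3].T+T[:3,3]
E
python3 - <<'E'
from h import *
s=ctrl.get_obs(); print({k:np.round(v,3) for k,v in s.items()}, ctrl.tcp_to_grasp)
ims={}
for c in ("scene","top"):
    im=eyes.get_image(c); ims[c]=im; cv2.imwrite(f"pics/{c}0.png",im["image"][:,:,::-1])
    print(c,np.round(im["cam_to_world"],3).tolist())
    for n in "pad rest stone stand tester reamer burnisher small_rest dish spool pliers loupe bottle".split():
        for d in nets.silhouettes(c,n)[:2]:
            if d["p"]<.3: continue
            P=pts(im,d["mask"])
            if len(P)<5: print(n,"few");continue
            top=P[P[:,2]>np.percentile(P[:,2],98)-.004]
            print(c,n,round(d["p"],2),d["bbox"],"lo",np.round(np.percentile(P,2,0),3),"hi",np.round(np.percentile(P,98,0),3),"topmid",np.round((np.percentile(top,2,0)+np.percentile(top,98,0))/2,3))
E
```

```text
{'t': np.float64(0.0), 'q': array([-1.326,  0.053,  1.614, -0.   ,  1.476, -0.119]), 'dq': array([ 0.001, -0.   , -0.   ,  0.   ,  0.002,  0.001]), 'effort': array([-1.0000e-03, -3.9368e+01, -3.7018e+01, -0.0000e+00,  7.0000e-03,
        0.0000e+00]), 'tool_pos': array([ 0.222, -0.583,  0.23 ]), 'tool_rot': array([-3.088, -0.568,  0.   ]), 'contact_force': array([ 0.723, -0.523,  0.739]), 'wrist_torque': array([-0.009, -0.065,  0.019]), 'grip_force': np.float64(0.0), 'opening': np.float64(0.086)} -0.0187
scene [[0.791, -0.361, 0.494, 1.011], [0.611, 0.485, -0.626, -0.613], [-0.014, 0.797, 0.604, 0.637], [0.0, 0.0, 0.0, 1.0]]
scene pad 0.69 [280.0, 194.3, 347.9, 232.1] lo [ 0.468 -0.072 -0.002] hi [0.592 0.053 0.003] topmid [ 0.53  -0.01   0.001]
scene rest 0.67 [375.0, 140.4, 413.7, 167.4] lo [ 0.504  0.24  -0.   ] hi [0.596 0.332 0.017] topmid [0.548 0.287 0.016]
scene stone 0.49 [389.5, 149.3, 397.3, 155.2] lo [0.543 0.277 0.015] hi [0.556 0.288 0.02 ] topmid [0.55  0.283 0.018]
scene stand 0.58 [190.6, 244.1, 286.8, 342.4] lo [ 0.547 -0.364  0.003] hi [ 0.616 -0.187  0.061] topmid
[... 2422 characters left out ...]
[229.6, 250.3, 263.2, 286.6] lo [0.334 0.149 0.   ] hi [0.415 0.231 0.025] topmid [0.375 0.188 0.024]
top spool 0.81 [252.9, 120.8, 272.9, 143.5] lo [0.694 0.128 0.003] hi [0.738 0.169 0.036] topmid [0.716 0.149 0.035]
top spool 0.62 [188.1, 177.8, 230.5, 217.3] lo [0.501 0.244 0.008] hi [0.592 0.336 0.021] topmid [0.547 0.291 0.02 ]
top pliers 0.89 [386.7, 225.2, 410.6, 288.6] lo [ 0.338 -0.202  0.006] hi [ 0.46  -0.152  0.016] topmid [ 0.411 -0.178  0.014]
top pliers 0.3 [189.0, 180.5, 231.7, 219.7] lo [0.502 0.244 0.011] hi [0.589 0.334 0.021] topmid [0.546 0.29  0.02 ]
top bottle 0.46 [301.1, 130.7, 318.6, 143.8] lo [ 0.677  0.024 -0.001] hi [0.719 0.055 0.078] topmid [0.693 0.04  0.077]
```

View pics/top0.png

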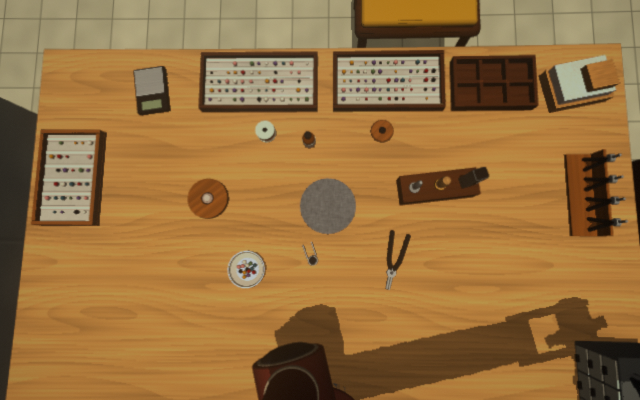

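View pics/scene0.png

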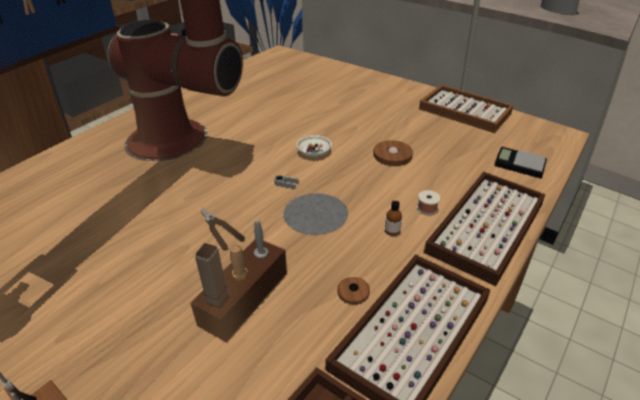

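The pictures agree with the networks. In the top view the rest is at px (208,198), the pad at (328,206), and the tester is in the right-hand well of the stand at about (475,175). I'll turn the tool first so that its x axis runs along world +y for the push.

Emit:
jog_arm --commands '[0,0,0,0,0,-1,50,0,0,0,0,0,-1,50,0,0,0,0,0,-1,50,0,0,0,0,0,-1,50,0,0,0,0,0,-1,50,0,0,0,0,0,-1,50,0,0,0,0,0,-1,50,0,0,0,0,0,-1,50,0,0,0,0,0,-1,50,0,0,0,0,0,-1,50,0,0,0,0,0,-1,50,0,0,0,0,0,-0.5,50]'

```text
t: 2.9
tool_pos: [0.2224, -0.5841, 0.2313]
tool_rot: [-2.282, -2.159, 0.0]
contact_force: [-0.1, 0.1, -0.3]
opening: 0.0499
grip_force: 0.0
```

```bash
cat >> h.py <<'E'
def delta(p, yaw=None):
    s=ctrl.get_obs(); r=R.from_rotvec(s["tool_rot"]); M=r.as_matrix()
    print("t",round(float(s["t"]),2),"pos",np.round(s["tool_pos"],4),"yaw x",round(float(np.arctan2(M[1,0],M[0,0])),4),"z",np.round(M[:,2],4),"F",np.round(s["contact_force"],2),"open",round(float(s["opening"]),4),"grip",np.round(s["grip_force"],1))
    print("shift shares",np.round(M.T@(np.array(p)-s["tool_pos"])/.06,2))
    if yaw is not None:
        c,n=np.cos(yaw),np.sin(yaw); T=np.array([[c,n,0],[n,-c,0],[0,0,-1]])
        print("turn shares",np.round(R.from_matrix(M.T@T).as_rotvec()/.1,2))
E
python3 - <<'E'
from h import *
delta([.552,.375,.23],1.5137)
import cv2
im=eyes.get_image("top")
for n in("tester","stand"):
    m=nets.silhouettes("top",n)[0]["mask"]; P=pts(im,m)
    P=P[(P[:,2]>(.155 if n=="tester" else .045))&(P[:,2]<(.18 if n=="tester" else .066))]
    print(n,cv2.minAreaRect((P[:,:2]*1000).astype(np.float32)))
E
```

```text
t 2.9 pos [ 0.2224 -0.5841  0.2313] yaw x 1.5157 z [-0.  0. -1.] F [-0.12  0.1  -0.31] open 0.0499 grip 0.0
shift shares [16.26  4.61  0.02]
turn shares [-0.   -0.    0.02]
tester ((580.8429565429688, -328.94140625), (26.29937744140625, 29.783477783203125), 16.390806198120117)
stand ((574.1724243164062, -269.7957763671875), (64.18368530273438, 178.69046020507812), 6.908102035522461)
```

Emit:
jog_arm --commands '[0.8,0.92,0,0,0,0,50,0.8,0.92,0,0,0,0,50,0.8,0.92,0,0,0,0,50,0.8,0.92,0,0,0,0,50,0.8,0.92,0,0,0,0,50,1,0,0,0,0,0,50,1,0,0,0,0,0,50,1,0,0,0,0,0,50,1,0,0,0,0,0,50,1,0,0,0,0,0,50,1,0,0,0,0,0,50,1,0,0,0,0,0,50,1,0,0,0,0,0,50,1,0,0,0,0,0,50,1,0,0,0,0,0,50,1,0,0,0,0,0,50,1,0,0,0,0,0,50,0.26,0,0,0,0,0,50]'

```text
t: 5.3
tool_pos: [0.5109, 0.3446, 0.2311]
tool_rot: [-2.28, -2.16, 0.0]
contact_force: [-0.1, 0.2, -0.1]
opening: 0.0499
grip_force: 0.0
```

```bash
python3 - <<'E'
from h import *
delta([.552,.375,.006],1.5137)
E
```

```text
t 5.3 pos [0.5109 0.3446 0.2311] yaw x 1.5167 z [-3.e-04  2.e-04 -1.e+00] F [-0.06  0.18 -0.07] open 0.0499 grip 0.0
shift shares [0.54 0.66 3.75]
turn shares [-0.   -0.    0.03]
```

Emit:
jog_arm --commands '[0.54,0.66,0,0,0,0,50,0,0,0.9,0,0,0,50,0,0,0.9,0,0,0,50,0,0,0.9,0,0,0,50,0,0,0.6,0,0,0,50,0,0,0.3,0,0,0,50,0,0,0,0,0,0,50]'

```text
t: 6.18
tool_pos: [0.5523, 0.3709, 0.0144]
tool_rot: [-2.284, -2.156, 0.003]
contact_force: [0.2, 0.3, 0.6]
opening: 0.0497
grip_force: 0.0
```

```bash
python3 - <<'E'
from h import *
delta([.552,.375,.006],1.5137)
im=eyes.get_image("scene"); cv2.imwrite("pics/s1.png",cv2.resize(im["image"][90:230,300:500,::-1],(800,560),interpolation=cv2.INTER_CUBIC))
P=pts(im,np.ones((400,640),bool))
q=P[(abs(P[:,0]-.55)<.07)&(P[:,1]>.35)&(P[:,1]<.42)&(P[:,2]>.004)&(P[:,2]<.06)]
print(len(q),np.round(np.percentile(q,[2,50,98],0),3))
E
```

```text
t 6.17 pos [0.5523 0.3709 0.0144] yaw x 1.513 z [-0.0019 -0.0011 -1.    ] F [0.2  0.33 0.65] open 0.0497 grip 0.0
shift shares [ 0.07 -0.01  0.14]
turn shares [-0.02  0.01 -0.01]
213 [[0.513 0.354 0.017]
 [0.527 0.362 0.04 ]
 [0.589 0.382 0.059]]
```

View pics/s1.png

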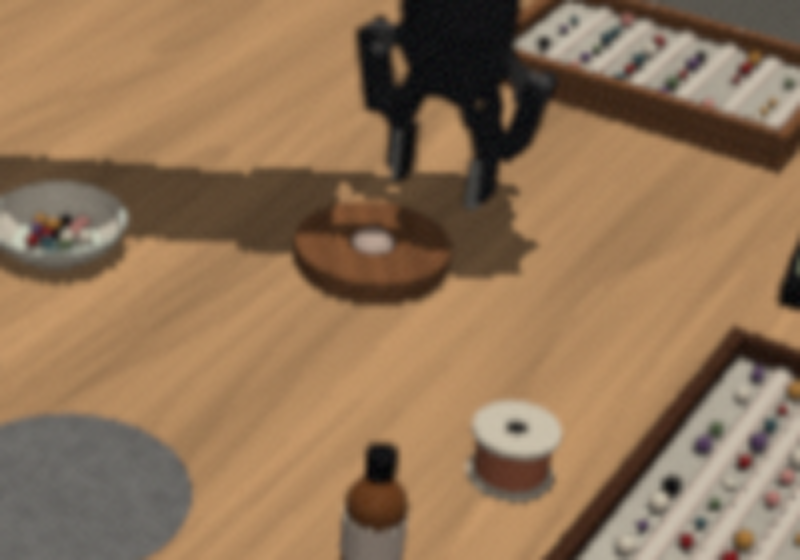

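The fingers stand behind the rest, at crop px (400,170) and (480,195), and the stone is in the well at (372,242). I'll lower the fingers a little and push slowly.

Emit:
jog_arm --commands '[0,0,0.17,0,0,0,50,-0.1,0,0,0,0,0,50,-0.1,0,0,0,0,0,50,-0.1,0,0,0,0,0,50,-0.1,0,0,0,0,0,50,-0.1,0,0,0,0,0,50,-0.1,0,0,0,0,0,50,-0.1,0,0,0,0,0,50,-0.15,0,0,0,0,0,50,-0.2,0,0,0,0,0,50,-0.2,0,0,0,0,0,50,-0.2,0,0,0,0,0,50,-0.2,0,0,0,0,0,50,-0.2,0,0,0,0,0,50,-0.2,0,0,0,0,0,50,-0.2,0,0,0,0,0,50,-0.15,0,0,0,0,0,50,-0.1,0,0,0,0,0,50,0,0,0,0,0,0,50]'

```text
t: 8.6
tool_pos: [0.544, 0.2212, 0.0048]
tool_rot: [2.284, 2.157, -0.002]
contact_force: [-0.6, 0.7, -0.0]
opening: 0.05
grip_force: 0.0
```

```bash
cat >> h.py <<'E'
def look(names, cams=("scene","top")):
    for c in cams:
        im=eyes.get_image(c)
        for n in names:
            for d in nets.silhouettes(c,n)[:1]:
                P=pts(im,d["mask"])
                if len(P)<5: print(c,n,"few");continue
                lo,hi=np.percentile(P,2,0),np.percentile(P,98,0)
                print(c,n,round(d["p"],2),"lo",np.round(lo,3),"hi",np.round(hi,3),"mid",np.round((lo+hi)/2,3))
E
python3 - <<'E'
from h import *
delta([.534,.045,.004],1.5137)
look(["rest","stone","pad"])
E
```

```text
t 8.6 pos [0.544  0.2212 0.0048] yaw x 1.5134 z [-7.e-04 -8.e-04 -1.e+00] F [-0.56  0.66 -0.04] open 0.05 grip 0.0
shift shares [-2.94  0.    0.02]
turn shares [-0.01  0.01 -0.  ]
scene rest 0.75 lo [ 0.498  0.115 -0.   ] hi [0.588 0.208 0.019] mid [0.543 0.162 0.009]
scene pad 0.62 lo [ 0.468 -0.074 -0.001] hi [0.593 0.052 0.003] mid [ 0.53  -0.011  0.001]
top rest 0.74 lo [0.493 0.12  0.002] hi [0.582 0.212 0.021] mid [0.538 0.166 0.012]
top stone 0.63 lo [0.53  0.156 0.016] hi [0.549 0.176 0.025] mid [0.54  0.166 0.021]
top pad 0.9 lo [ 0.468 -0.071 -0.002] hi [0.593 0.054 0.005] mid [ 0.53  -0.008  0.001]
```

Emit:
jog_arm --commands '[-0.1,0,0,0,0,0,50,-0.15,0,0,0,0,0,50,-0.2,0,0,0,0,0,50,-0.2,0,0,0,0,0,50,-0.2,0,0,0,0,0,50,-0.2,0,0,0,0,0,50,-0.2,0,0,0,0,0,50,-0.2,0,0,0,0,0,50,-0.2,0,0,0,0,0,50,-0.2,0,0,0,0,0,50,-0.2,0,0,0,0,0,50,-0.2,0,0,0,0,0,50,-0.2,0,0,0,0,0,50,-0.2,0,0,0,0,0,50,-0.15,0,0,0,0,0,50,-0.1,0,0,0,0,0,50,0,0,0,0,0,0,50,0,0,0,0,0,0,50,0.2,0,0,0,0,0,50,0.3,0,0,0,0,0,50]'

```text
t: 11.5
tool_pos: [0.5361, 0.0792, 0.0052]
tool_rot: [-2.284, -2.157, -0.0]
contact_force: [0.5, -0.2, -0.2]
opening: 0.0502
grip_force: 0.0
```

```bash
python3 - <<'E'
from h import *
delta([.534,.045,.004],1.5137)
look(["rest","stone"])
E
```

```text
t 11.5 pos [0.5361 0.0792 0.0052] yaw x 1.5134 z [ 1.e-04  2.e-04 -1.e+00] F [ 0.45 -0.21 -0.17] open 0.0502 grip 0.0
shift shares [-0.57 -0.    0.02]
turn shares [ 0. -0. -0.]
scene rest 0.74 lo [ 0.488 -0.058  0.003] hi [0.578 0.033 0.019] mid [ 0.533 -0.013  0.011]
scene stone 0.66 lo [ 0.519 -0.024  0.012] hi [0.543 0.003 0.023] mid [ 0.531 -0.01   0.018]
top rest 0.6 lo [ 0.486 -0.051  0.013] hi [0.573 0.035 0.021] mid [ 0.529 -0.008  0.017]
```

Emit:
jog_arm --commands '[0.3,0,-0.3,0,0,0,60,0,0,-0.9,0,0,0,60,0,0,-1,0,0,0,60,0,0,-1,0,0,0,60,0,0,-0.9,0,0,0,60]'

```text
t: 12.42
tool_pos: [0.5372, 0.097, 0.2554]
tool_rot: [2.282, 2.156, 0.004]
contact_force: [0.9, -0.3, -0.3]
opening: 0.0598
grip_force: 0.0
```

```bash
python3 - <<'E'
from h import *
delta([.581,-.331,.25],1.77)
for c in("top","scene"):
    im=eyes.get_image(c); m=nets.silhouettes(c,"tester")[0]["mask"]; P=pts(im,cv2.dilate(m.astype(np.uint8),np.ones((5,5)))>0)
    T=P[P[:,2]>.162]; print(c,len(T),cv2.minAreaRect((T[:,:2]*1000).astype(np.float32)),np.round(T.mean(0),4))
    S=P[(P[:,2]>.075)&(P[:,2]<.155)]; print("side",len(S))
    if len(S)>40: # sides: xy line fits
        for th in np.radians(np.arange(0,30,2)):
            a=(S[:,:2]-[.581,-.331])@np.array([[np.cos(th),-np.sin(th)],[np.sin(th),np.cos(th)]])
            r=np.minimum(abs(abs(a[:,0])-.013),abs(abs(a[:,1])-.015)); print(int(round(np.degrees(th))),round(1000*float(np.mean(np.minimum(r,.006))),2),end="; ")
        print()
im=eyes.get_image("top");cv2.imwrite("pics/t2.png",cv2.resize(im["image"][140:240,280:520,::-1],(800,333),interpolation=cv2.INTER_CUBIC))
E
```

```text
t 12.43 pos [0.5372 0.097  0.2554] yaw x 1.514 z [ 3.4e-03  5.0e-04 -1.0e+00] F [ 0.94 -0.32 -0.27] open 0.0598 grip 0.0
shift shares [-7.08  1.13  0.09]
turn shares [ 0.03 -0.   -2.56]
top 180 ((581.0709228515625, -329.6372375488281), (25.471410751342773, 30.80231285095215), 20.549156188964844) [ 0.5806 -0.3287  0.1683]
side 170
0 1.44; 2 1.34; 4 1.22; 6 1.12; 8 1.02; 10 0.92; 12 0.87; 14 0.83; 16 0.82; 18 0.83; 20 0.85; 22 0.9; 24 0.98; 26 1.07; 28 1.18; 
scene 256 ((582.4562377929688, -333.92376708984375), (22.598552703857422, 30.174345016479492), 16.09012222290039) [ 0.5836 -0.3343  0.1672]
side 860
0 1.66; 2 1.54; 4 1.4; 6 1.27; 8 1.15; 10 1.05; 12 0.98; 14 0.94; 16 0.92; 18 0.93; 20 0.96; 22 1.01; 24 1.08; 26 1.18; 28 1.28;
```

View pics/t2.png

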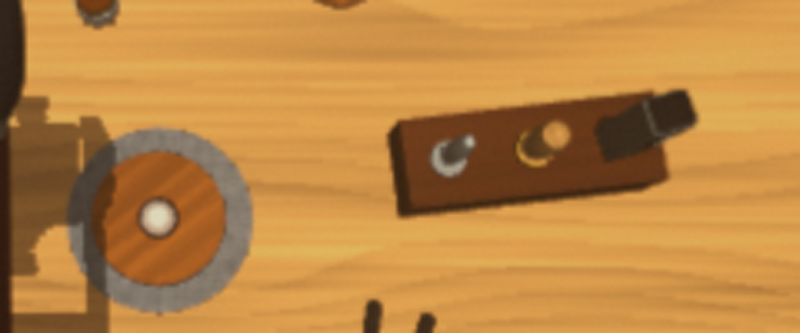

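In the crop the rest sits centred on the felt at (160,218) with the stone in its well. The tester top, at (668,112), is turned about 16° relative to the world axes. I'll turn and go above it.

Emit:
jog_arm --commands '[0,0,0,0,0,-0.9,60,0,0,0,0,0,-0.9,60,0,0,0,0,0,-0.9,60,0,0,0,0,0,-0.75,60,-0.5,-0.1,0,0,0,0,60,-0.8,-0.15,0,0,0,0,60,-0.8,-0.15,0,0,0,0,60,-0.8,-0.15,0,0,0,0,60,-0.8,-0.15,0,0,0,0,60,-0.8,-0.15,0,0,0,0,60,-0.8,-0.15,0,0,0,0,60,-0.8,-0.15,0,0,0,0,60,-0.6,-0.1,0,0,0,0,60,-0.35,-0.06,0,0,0,0,60,0,0,0,0,0,0,60,0,0,0,0,0,0,60]'

```text
t: 14.68
tool_pos: [0.5818, -0.3304, 0.2506]
tool_rot: [-1.878, -2.517, -0.001]
contact_force: [0.8, 1.0, 0.9]
opening: 0.0599
grip_force: 0.0
```

```bash
python3 - <<'E'
from h import *
delta([.582,-.331,.111],1.859)
E
```

```text
t 14.68 pos [ 0.5818 -0.3304  0.2506] yaw x 1.8598 z [-8.0e-04  1.2e-03 -1.0e+00] F [0.82 0.98 0.93] open 0.0599 grip 0.0
shift shares [-0.01  0.    2.33]
turn shares [-0.   -0.01  0.01]
```

Emit:
jog_arm --commands '[0,0,0.5,0,0,0,60,0,0,0.6,0,0,0,60,0,0,0.6,0,0,0,60,0,0,0.4,0,0,0,60,0,0,0.23,0,0,0,60,0,0,0,0,0,0,32,0,0,0,0,0,0,32,0,0,0,0,0,0,32,0,0,0,0,0,0,32,0,0,0,0,0,0,15,0,0,0,0,0,0,15,0,0,0,0,0,0,15,0,0,0,0,0,0,15]' --newtons 30

```text
t: 16.3
tool_pos: [0.5823, -0.332, 0.1121]
tool_rot: [1.879, 2.516, 0.0]
contact_force: [0.4, 0.8, 4.3]
opening: 0.0257
grip_force: 31.8
```

```bash
python3 - <<'E'
from h import *
delta([.582,-.331,.25],1.859)
E
```

```text
t 16.3 pos [ 0.5823 -0.332   0.1121] yaw x 1.8588 z [ 1.2e-03 -7.0e-04 -1.0e+00] F [0.44 0.79 4.32] open 0.0257 grip 31.8
shift shares [ 0.02  0.   -2.3 ]
turn shares [ 0.01  0.01 -0.  ]
```

Emit:
jog_arm --commands '[0,0,-0.1,0,0,0,15,0,0,-0.25,0,0,0,15,0,0,-0.4,0,0,0,15,0,0,-0.5,0,0,0,15,0,0,-0.5,0,0,0,15,0,0,-0.5,0,0,0,15,0,0,-0.4,0,0,0,15,0,0,-0.1,0,0,0,15,0,0,0,0,0,0,15,0,0,0,0,0,0,15]'

```text
t: 17.55
tool_pos: [0.5812, -0.3313, 0.2744]
tool_rot: [-1.878, -2.515, 0.0]
contact_force: [-0.1, -0.8, -1.2]
opening: 0.0258
grip_force: 31.2
```

```bash
cat >> h.py <<'E'
def axis(c):
    "tester box in hand: PCA-free estimate; per-height mid of body points in tool frame"
    im=eyes.get_image(c); s=ctrl.get_obs(); M=R.from_rotvec(s["tool_rot"]).as_matrix()
    d=nets.silhouettes(c,"tester")
    if not d: print("none"); return im
    P=(pts(im,d[0]["mask"])-s["tool_pos"])@M; print(c,round(d[0]["p"],2),len(P),d[0]["bbox"])
    for z in np.arange(-.05,.14,.012):
        q=P[(abs(P[:,2]-z)<.006)&(abs(P[:,0])<.03)&(abs(P[:,1])<.03)]
        if len(q)>5: print(round(z,3),len(q),"x",np.round(np.percentile(q[:,0],[3,50,97]),4),"y",np.round(np.percentile(q[:,1],[3,50,97]),4))
    return im
E
python3 - <<'E'
from h import *
delta([.531,-.010,.26],1.859)
im=axis("scene"); cv2.imwrite("pics/s3.png",cv2.resize(im["image"][140:340,140:400,::-1],(780,600),interpolation=cv2.INTER_CUBIC))
E
```

```text
t 17.55 pos [ 0.5812 -0.3313  0.2744] yaw x 1.8587 z [-0.0024  0.0017 -1.    ] F [-0.05 -0.76 -1.23] open 0.0258 grip 31.2
shift shares [5.37 0.72 0.25]
turn shares [-0.02 -0.02 -0.  ]
scene 0.67 1627 [172.3, 155.8, 210.8, 247.2]
-0.05 180 x [-0.0156 -0.0133 -0.0022] y [-0.0131 -0.0004  0.0114]
-0.038 144 x [-0.016  -0.0146 -0.0102] y [-0.014   0.0009  0.011 ]
-0.026 134 x [-0.0161 -0.0146 -0.0113] y [-0.0155  0.001   0.0116]
-0.014 126 x [-0.0158 -0.0143 -0.0113] y [-0.0161  0.0005  0.0118]
-0.002 130 x [-0.0153 -0.0138 -0.0088] y [-0.0121  0.0024  0.0127]
0.01 172 x [-0.0155 -0.0133  0.008 ] y [-0.0109  0.0075  0.0116]
0.022 194 x [-0.0152 -0.0125  0.0105] y [-0.0109  0.0096  0.0118]
0.034 182 x [-0.0154 -0.0131  0.0105] y [-0.0105  0.0096  0.0119]
0.046 127 x [-0.0152 -0.012   0.0102] y [-0.0082  0.0099  0.0118]
0.058 28 x [-0.0075 -0.0041  0.0029] y [-0.0036  0.003   0.0052]
0.07 61 x [-0.0073 -0.0048  0.0024] y [-0.0044  0.0027  0.0053]
0.082 35 x [-0.0064 -0.0039  0.0007] y [-0.0025  0.0024  0.0049]
0.094 18 x [-0.0041 -0.0026  0.0009] y [-0.0028  0.0006  0.0026]
```

View pics/s3.png

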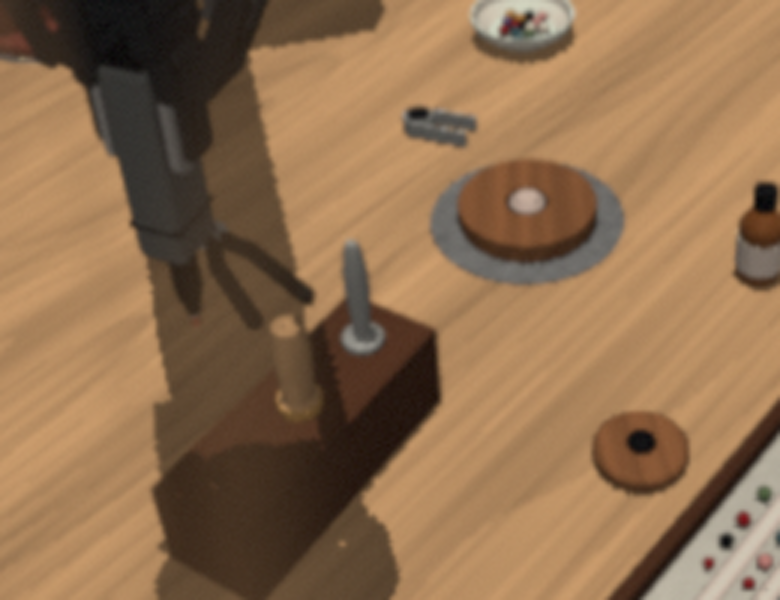

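The tester hangs upright in the gripper, its nose at (185,290) in the crop, and the other tools are undisturbed. Next I'll carry it over the stone.

Emit:
jog_arm --commands '[0.3,0.07,0,0,0,0,15,0.6,0.07,0,0,0,0,15,0.6,0.07,0,0,0,0,15,0.6,0.07,0,0,0,0,15,0.6,0.08,0,0,0,0,15,0.6,0.08,0,0,0,0,15,0.6,0.07,0,0,0,0,15,0.6,0.07,0,0,0,0,15,0.6,0.07,0,0,0,0,15,0.27,0.07,0,0,0,0,15,0,0,0,0,0,0,15,0,0,0.5,0,0,0,15,0,0,0.6,0,0,0,15,0,0,0.5,0,0,0,15,0,0,0.3,0,0,0,15,0,0,0,0,0,0,15,0,0,0,0,0,0,15]'

```text
t: 19.77
tool_pos: [0.5327, -0.011, 0.1638]
tool_rot: [1.879, 2.515, 0.002]
contact_force: [0.4, 0.3, -1.4]
opening: 0.026
grip_force: 31.0
```

```bash
python3 - <<'E'
from h import *
delta([.531,-.010,.13],1.859)
im=axis("scene"); cv2.imwrite("pics/s4.png",cv2.resize(im["image"][120:260,250:420,::-1],(728,600),interpolation=cv2.INTER_CUBIC))
look(["rest","stone"])
E
```

```text
t 19.77 pos [ 0.5327 -0.011   0.1638] yaw x 1.8584 z [ 2.3e-03 -5.0e-04 -1.0e+00] F [ 0.36  0.28 -1.39] open 0.026 grip 31.0
shift shares [ 0.03 -0.02  0.56]
turn shares [ 0.02  0.01 -0.01]
scene 0.96 795 [306.0, 121.2, 324.6, 188.2]
-0.05 116 x [-0.0166 -0.0123  0.0068] y [-0.0126 -0.0029  0.0095]
-0.038 71 x [-0.0172 -0.015  -0.012 ] y [-0.0133 -0.0005  0.0103]
-0.026 69 x [-0.0172 -0.0153 -0.0118] y [-0.0135 -0.0003  0.0104]
-0.014 74 x [-0.0174 -0.0154 -0.0119] y [-0.0136 -0.0014  0.0102]
-0.002 66 x [-0.0178 -0.0151 -0.0113] y [-0.0123  0.      0.011 ]
0.01 73 x [-0.017  -0.0142  0.0004] y [-0.0125  0.0022  0.0109]
0.022 81 x [-0.0159 -0.0138  0.0057] y [-0.0127  0.0022  0.0106]
0.034 82 x [-0.0165 -0.0139  0.0086] y [-0.0136  0.0031  0.011 ]
0.046 63 x [-0.0163 -0.0135  0.005 ] y [-0.0134  0.001   0.011 ]
0.058 19 x [-0.0071 -0.0058 -0.0011] y [-0.0068 -0.0005  0.0042]
0.07 34 x [-0.0069 -0.0057 -0.0001] y [-0.0082 -0.0006  0.0041]
0.082 25 x [-0.007  -0.0049  0.0011] y [-0.0073 -0.0008  0.003 ]
0.094 11 x [-0.0042 -0.002   0.0008] y [-0.0037 -0.0008  0.0018]
scene rest 0.72 lo [ 0.486 -0.058  0.002] hi [0.578 0.034 0.019] mid [ 0.532 -0.012  0.011]
top rest 0.97 lo [ 0.481 -0.051  0.014] hi [0.536 0.039 0.48 ] mid [ 0.509 -0.006  0.247]
top stone 0.15 lo [ 0.462 -0.041 -0.002] hi [0.547 0.059 0.006] mid [0.505 0.009 0.002]
```

View pics/s4.png

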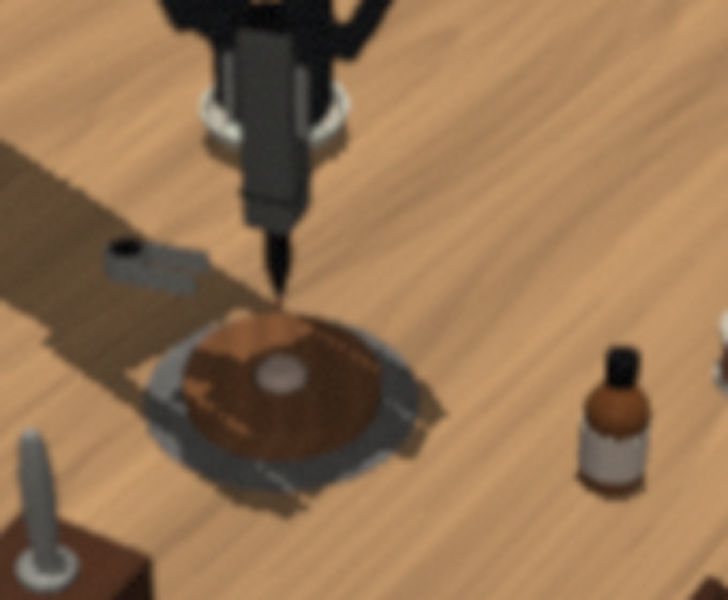

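The tip is at crop (280,303), straight above the stone at (281,372). I'll compare tip and stone within the same picture, so the camera bias cancels.

```bash
python3 - <<'E'
from h import *
im=eyes.get_image("scene"); s=ctrl.get_obs(); M=R.from_rotvec(s["tool_rot"]).as_matrix()
K,D,T=im["K"],np.array(im["dist_coeffs"]),im["cam_to_world"]
def back(uv,z):
    n=cv2.undistortPoints(np.array([[uv]],float),K,D).ravel(); d=T[:3,:3]@[n[0],-n[1],-1]
    return T[:3,3]+d*(z-T[2,3])/d[2]
def proj(p):
    c=T[:3,:3].T@(np.array(p)-T[:3,3]); return cv2.projectPoints(np.array([[c[0],-c[1],-c[2]]]),np.zeros(3),np.zeros(3),K,D)[0].ravel()
print("pred tip px",proj(s["tool_pos"]+M@[0,0,.104]))
tm=nets.silhouettes("scene","tester")[0]["mask"]; v,u=np.nonzero(tm); print("tip mask end",v.max(),u[v>=v.max()-1].mean())
hsv=cv2.cvtColor(im["image"],cv2.COLOR_RGB2HSV); sub=hsv[195:220,300:332]
m=(sub[...,1]<90)&(sub[...,2]>70); n,l,st,ce=cv2.connectedComponentsWithStats(m.astype(np.uint8))
for i in range(1,n):
    if st[i,4]>15: c=ce[i]+[300,195]; print("blob",st[i],c,np.round(back(c,.018),4))
for d in nets.silhouettes("scene","stone")[:2]:
    v,u=np.nonzero(d["mask"]); print(d["p"],d["bbox"],u.mean(),v.mean(),np.round(back((u.mean(),v.mean()),.018),4))
for d in nets.silhouettes("scene","rest")[:1]:
    P=pts(im,d["mask"]);P=P[P[:,2]>.012];print("rest top rect",cv2.minEnclosingCircle((P[:,:2]*1000).astype(np.float32)))
print("tip back",back((u.mean(),0),.06) if 0 else "", np.round(s["tool_pos"]+M@[0,0,.104],4))
E
```

```text
pred tip px [315.28964166 191.23723085]
tip mask end 189 314.2
blob [10  8 12  9 86] [315.1744186  206.94186047] [ 0.5322 -0.0123  0.018 ]
0.62 [312.6, 203.0, 323.6, 212.2] 315.12857142857143 206.55714285714285 [ 0.5313 -0.0113  0.018 ]
rest top rect ((529.658203125, -9.611536026000977), 50.97475814819336)
tip back  [ 0.5319 -0.0105  0.0586]
```

Emit:
jog_arm --commands '[0,0,0.2,0,0,0,15,0,0,0.2,0,0,0,15,0,0,0.15,0,0,0,15,0,0,0,0,0,0,15,0,0,0,0,0,0,15,0,0,0,0,0,0,15]'

```text
t: 21.12
tool_pos: [0.5322, -0.0106, 0.1299]
tool_rot: [1.879, 2.516, 0.001]
contact_force: [0.2, -0.0, -1.6]
opening: 0.0255
grip_force: 31.1
```

```bash
python3 - <<'E'
from h import *
for _ in range(3): delta([.5318,-.011,.1235],1.859); eyes.get_image("top")
E
```

```text
t 21.12 pos [ 0.5322 -0.0106  0.1299] yaw x 1.8588 z [ 1.1e-03 -2.0e-04 -1.0e+00] F [ 0.24 -0.   -1.61] open 0.0255 grip 31.1
shift shares [-0.   -0.01  0.11]
turn shares [ 0.01  0.   -0.  ]
t 21.18 pos [ 0.5321 -0.0106  0.1299] yaw x 1.8589 z [ 1.1e-03 -1.0e-04 -1.0e+00] F [ 1.02  0.3  -1.07] open 0.0258 grip 31.1
shift shares [-0.01 -0.01  0.11]
turn shares [ 0.01  0.   -0.  ]
t 21.23 pos [ 0.5321 -0.0106  0.1298] yaw x 1.8588 z [ 9.e-04 -1.e-04 -1.e+00] F [ 0.63  0.48 -0.82] open 0.0259 grip 31.1
shift shares [-0.01 -0.01  0.11]
turn shares [ 0.01  0.   -0.  ]
```

Emit:
jog_arm --commands '[0,0,0.03,0,0,0,15,0,0,0.03,0,0,0,15,0,0,0.02,0,0,0,15,0,0,0,0,0,0,15,0,0,0,0,0,0,15]'

```text
t: 21.9
tool_pos: [0.5317, -0.0105, 0.1246]
tool_rot: [-1.88, -2.517, 0.0]
contact_force: [0.0, 0.0, 0.7]
opening: 0.0257
grip_force: 31.3
```

```bash
cat >> h.py <<'E'
def force(n=6):
    F=[];Z=[]
    for _ in range(n):
        eyes.get_image("top"); s=ctrl.get_obs(); F.append(s["contact_force"]); Z.append(s["tool_pos"])
    print("F",np.round(np.mean(F,0),2),"+-",np.round(np.std(F,0)[2],2),"pos",np.round(np.mean(Z,0),4))
E
python3 -c "
from h import *
force()"
```

```text
F [-0.51  0.02 -0.03] +- 0.31 pos [ 0.5318 -0.0106  0.1246]
```

Emit:
jog_arm --commands '[0,0,0.02,0,0,0,15,0,0,0.015,0,0,0,15,0,0,0,0,0,0,15,0,0,0,0,0,0,15,0,0,0,0,0,0,15]'

```text
t: 22.82
tool_pos: [0.5318, -0.0106, 0.1225]
tool_rot: [1.88, 2.517, 0.0]
contact_force: [-0.6, 0.5, 0.4]
opening: 0.0257
grip_force: 31.3
```

```bash
python3 - <<'E'
from h import *
force(8); delta([.5318,-.011,.1225],1.859)
im=axis("scene"); cv2.imwrite("pics/s5.png",cv2.resize(im["image"][170:235,270:360,::-1],(800,578),interpolation=cv2.INTER_CUBIC))
look(["rest"],("scene",))
E
```

```text
F [-0.15  0.11  0.83] +- 0.43 pos [ 0.5318 -0.0106  0.1225]
t 23.23 pos [ 0.5318 -0.0105  0.1224] yaw x 1.8588 z [ 1.e-04  0.e+00 -1.e+00] F [-0.16 -0.42  1.57] open 0.0256 grip 31.3
shift shares [-0.01 -0.   -0.  ]
turn shares [ 0.  0. -0.]
scene 0.68 754 [305.9, 141.5, 321.7, 206.8]
-0.05 95 x [-0.0169 -0.0131  0.0032] y [-0.0118 -0.0022  0.009 ]
-0.038 67 x [-0.0171 -0.0148 -0.0114] y [-0.0139 -0.0021  0.0098]
-0.026 59 x [-0.0163 -0.0144 -0.0109] y [-0.012   0.0002  0.0095]
-0.014 61 x [-0.0168 -0.0142 -0.0109] y [-0.013  -0.0012  0.0097]
-0.002 68 x [-0.0158 -0.0139 -0.0098] y [-0.0131 -0.0003  0.0107]
0.01 71 x [-0.0166 -0.0139  0.0003] y [-0.0133  0.0018  0.0109]
0.022 78 x [-0.0164 -0.0134  0.0073] y [-0.0141  0.0026  0.0107]
0.034 75 x [-0.0161 -0.0138  0.0058] y [-0.0136  0.0031  0.011 ]
0.046 56 x [-0.0156 -0.0137  0.0072] y [-0.0121  0.0033  0.0109]
0.058 17 x [-0.0093 -0.0056 -0.0006] y [-0.0074 -0.0005  0.0042]
0.07 31 x [-0.0069 -0.0044 -0.0007] y [-0.0085 -0.0006  0.0045]
0.082 22 x [-0.0057 -0.0048 -0.0005] y [-0.0058 -0.0012  0.0038]
0.094 9 x [-0.0053 -0.0029  0.0003] y [-0.0038 -0.0008  0.0015]
scene rest 0.63 lo [ 0.485 -0.058  0.002] hi [0.578 0.036 0.019] mid [ 0.532 -0.011  0.011]
```

View pics/s5.png

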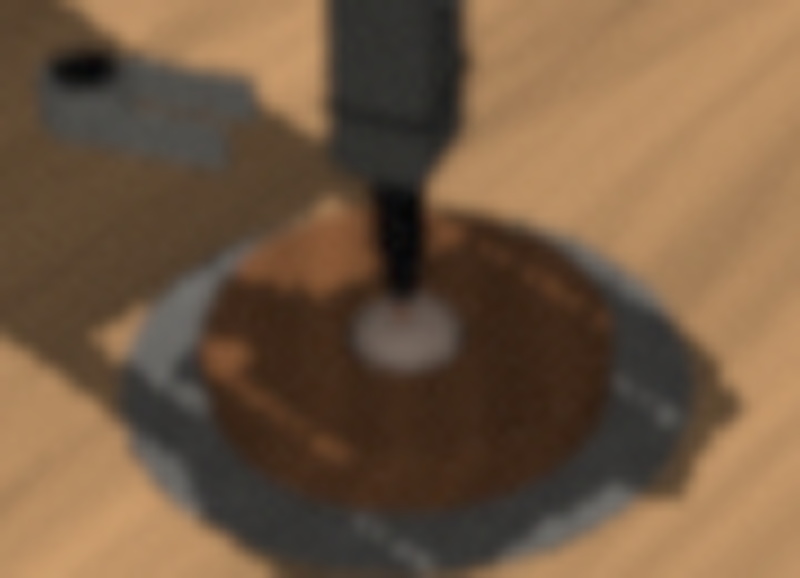

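The copper tip meets the stone at crop (402,318). The facet centre works out to about (408,320), so it is within about 2 mm. The push is about 2 N, roughly 3 mm of tip travel, and the rest hasn't moved. I'm handing the job in.

```bash
python3 -c "
from h import *
print(job.finish_job())"
```

```text
the job is handed in; nothing more can be done
None
```

I handed the job in, with no verdict shown. The loaded rest stands centred on the felt, and the gripper holds the tester upright with its tip about 2 mm or less from the middle of the stone's top. The push is about 2 N, which works out to roughly 3 mm of tip travel.

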